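Put four turntable tools back in their own places

ROBOT

A 6-joint arm with a two-finger parallel gripper is mounted at the origin on the work surface. World frame = base frame: x ahead of the robot, y to its left, z up, the work surface at z = 0. Lengths are in m, angles in degrees, forces in N, time in s.
With the tool pointing down it reaches from about 0.3 to 0.75 m from the base axis. Payload 8.5 kg.
Tool frame: the origin (TCP) lies at the centre of the arm's flange, where the gripper is bolted on; the fingertips stand 173 mm ahead of it and the grasp point (between the pads) lies env.pinch_z ahead of it (env.pinch_z is the distance from the TCP to the grasp point, in m); z points along the fingers, y is the line along which they close (so a half turn about z gives the same grasp; the last joint's range is limited). The gripper opens to 85 mm and grips with 20 to 120 N. Pads are 22 mm wide; open, the fingers measure 114 mm over their backs; the gripper's body (76 mm by 85 mm) begins 54 mm behind the grasp point. The pads swing forward as they close: fully open they stand 13 mm farther back than shut.
Start: joints at [-84.815, 21.807, 74.336, -0, 83.858, -12.336], TCP at [0.166, -0.524, 0.405] pointing down, gripper open.
Joint ranges: [-178.18, 178.18], [-50.72, 133.34], [12.68, 142.11], [-81.47, 261.47], [9.98, 163.14], [-165.26, 165.26]. Speed limits (degrees/s): [136.94, 136.94, 180, 180, 180, 180].

INTERFACE

Orientations are given as a 3x3 rotation matrix whose columns are the frame's x, y, z axes.
In Python, from rig import env, get_image, job, spotter gives the robot as it stands. The module is installed in compiled form; this text tells all that it offers.
- The arm moves only by the shell command python3 -m creep 'ROWS' [FORCE]. ROWS is text: rows parted by semicolons, each of 7 numbers parted by spaces: the turn, a rotation vector about the tool's x, y, z in units of 8 degrees (1.0 is 8 degrees), then the shift along the tool's x, y, z in units of 30 mm (1.0 is 30 mm), then the finger opening in mm, from 0 to 85.4. A call has 1 to 12 rows; each row is the pose to reach, as a shift and turn from the pose commanded when the call began, along the tool's axes at that moment; what a row does not reach only later rows make up. A row lasts 1/10 s, in which the tool goes at most 50 mm and 8.59 degrees, less where a joint would pass 70% of its speed; a pose out of reach is approached as far as the arm can. A call with a gripper value outside its range is refused whole. The fingers move at their own pace and stop on an object; FORCE is the grip in N (left out, the last holds). Time passes only in rows, so rows that repeat a pose let the fingers close. It gives the time, the measured TCP pose, the force, the opening and the grip force at its end, in the units of the state.
- env.observe(): the state, without advancing time (a new reading comes with each control period).
- get_image(name): name is "scene" or "top"; returns a dict with "image" (480x640x3 uint8, blue, green, red), "depth" (480x640 float32, m along the optical axis (not along the pixel's ray), 0 where there is no reading), "intrinsics" (3x3 intrinsics, pixels), "view" (4x4, takes a point from world to camera coordinates). Camera axes: x right, y up, looking along -z (the intrinsics and any distortion apply to the point x, -y, -z); pixel columns grow to the right and rows downward; lengths in m; the calibration is good to about 2 mm. A picture is of the moment at which its call begins.
- job.close_job(): hands the job in; it is judged then, once.
Trained networks look in a picture, given as the dict that the camera call returned (one of the last four; its "shot" number tells which), for a name from the list of things; names that differ only in an ending like _2 or _b are one class to them, and where a whole thing is asked for, a point or a joint stands for the part that bears it (a point fixed in the world has none). Each returns a list of dicts, best first, with "p" (0 to 1); they miss things now and then, are a little off and sometimes report something else, mostly with a low value. They report only what shows in the picture. A call takes as long as a camera call. They do not tell look-alikes from the thing itself.
- spotter.boxes_of(label, picture): "xy" ([column, row] in pixels, amid what is visible of it).
The state is a dict: "time_s": time; "q": joint angles; "qvel": joint speeds; "joint_efforts": joint torques, N m; "position": TCP position; "tool_rot": TCP orientation; "ft_force": force on the tool from outside, world axes, zero at the start; "wrist_torque": the same for the moment, N m; "grip_width": finger opening in m; "gripper_force": force on a finger pad.
Only numpy, scipy, OpenCV 4.12 (cv2) and the standard library are available. Lean on these libraries where they do the work, as an engineer would, in place of code of your own. Each camera call takes 0.05 s, during which the arm holds its last target. There are 200 camera calls.

TASK

The four setup tools have been left on each other's places: put the headshell in the middle of the beech tray, lying lengthwise along it, the steel level disc in the middle of the round cork pad, the tweezer case in the middle of the long felt mat, lying lengthwise along it, and the dropper bottle in the middle of the square stone tile. All four places are taken at the start, but the white saucer stands empty, free for setting something down on the way. Set the things down without dropping or toppling them, and leave the mug where it stands.

Things in the scene. Friction and masses are not known exactly. Their poses are not given: they have to be found in the camera images.
- shell: Matte black record-player headshell with its cartridge: a 44 x 21 mm top plate 5 mm thick on a 30 x 18 mm block, 19 mm high in all; a thin metal tube (8 mm across) sticks out 16 mm at the -x end and a thin finger lift 15 mm at the +x end. 30 g or so. Origin: centre of its underside, midway along the top plate; x along its length, z up. Grip it across the plate (y).
- disc: Steel spirit level disc, 44 mm across and 18 mm high, with a round greenish bubble window on top. About 0.12 kg. Origin: centre of its underside, z up.
- case: Transparent plastic tweezer case, a flat closed box 90 mm long (x), 26 mm wide (y), 18 mm high, with steel tweezers faintly seen inside (it looks pale grey). About 40 g. Origin: centre of its underside, z up.
- dropper: Closed brown glass dropper bottle, standing upright: body 30 mm across and 40 mm high, then a short shoulder and a black cap 19 mm across; 62 mm high in all. About 50 g. Origin: centre of its underside, z up.
- tray: Beech cartridge tray, 132 x 104 mm outside (x, y), floor 5 mm above the table, a 6 mm thick lip all round that rises to 10 mm above the table. Home of the headshell. It is fixed to the table. Its origin is the centre of its underside, on the table; x along its length, z up.
- cork_pad: Round cork pad, 104 mm across, 5 mm thick. Home of the level disc. It is fixed to the table. Its origin is the centre of its underside, on the table; z up.
- long_mat: Long blue felt mat, stiff, 140 x 64 mm (x, y), 5 mm thick. Home of the tweezer case. It is fixed to the table. Its origin is the centre of its underside, on the table; x along its length, z up.
- tile: Square pale (nearly white) stone tile, 96 x 96 mm, 5 mm thick. Home of the dropper bottle. It is fixed to the table. Its origin is the centre of its underside, on the table; z up.
- saucer: White porcelain saucer, 136 mm across, empty at the start: flat middle 100 mm across at 5 mm above the table, rim rising to 11 mm. The free spot. It is fixed to the table. Its origin is the centre of its underside, on the table; z up.
- mug: Blue stoneware mug, 76 mm across, 85 mm high, with a handle on its +y side, standing to the far left. A bystander: leave it where it is. Origin: centre of its underside. (Also there to leave alone: a beech box with a tilt-out bin, up to 80 mm high, fixed on the table to the far right, near x 0.69, y -0.42, and a screwdriver lying beyond the places, near x 0.83, y 0.)
Mind the look-alikes: they are no part of the job. What is meant by the case is not red, and is the smaller of those in its own colour.

How it is judged (in metres and radians):
At the end, for the whole second after the job is handed in: Headshell in the tray, disc on the cork pad, case on the mat, bottle on the tile: each within 14 mm of its place's centre, resting on it, upright (tilt under 0.15 rad), at rest; headshell along the tray and case along the mat, either way round, within 0.3 rad (horizontal distance between shell and tray below 0.014 m and z of shell in the frame of tray between 0.002 and 0.009 m and angle between each of shell, disc, case, dropper's own z axis and vertical below 0.15 rad and linear speed of each of shell, disc, case, dropper below 0.03 m/s and angular speed of each of shell, disc, case, dropper below 0.3 rad/s and horizontal distance between disc and cork_pad below 0.014 m and z of disc in the frame of cork_pad between 0.002 and 0.009 m and horizontal distance between case and long_mat below 0.014 m and z of case in the frame of long_mat between 0.002 and 0.009 m and horizontal distance between dropper and tile below 0.014 m and z of dropper in the frame of tile between 0.002 and 0.009 m and angle between the x axis of case and the x axis of long_mat, either way round below 0.3 rad and angle between the x axis of shell and the x axis of tray, either way round below 0.3 rad); the robot touches nothing.
It fails at once if the mug is shifted by more than 20 mm (distance of mug from where it was at the start of the episode above 0.02 m).
It fails at once if the dropper bottle is toppled (tilt over 0.7 rad) (angle between dropper's own z axis and vertical above 0.7 rad).
It fails at once if one of the four things is dropped (moves faster than 0.75 m/s with no finger touching it, a fall of about 30 mm) ((linear speed of shell above 0.75 m/s and contact force between shell and the fingers below 0.01 N) or (linear speed of disc above 0.75 m/s and contact force between disc and the fingers below 0.01 N) or (linear speed of case above 0.75 m/s and contact force between case and the fingers below 0.01 N) or (linear speed of dropper above 0.75 m/s and contact force between dropper and the fingers below 0.01 N)).
It also fails if it takes over 144 s, if anything falls off the work surface, if the arm or the gripper's body presses on something with over 40 N, if the wrist force passes 120 N, or if a joint passes its speed limit or range.

## Working session

There is one attempt and no reset: what is moved stays moved. The work goes in short steps, Python scripts to look and compute and a shell command to move; the robot and the scene stay as the last step left them, time stands still between calls to the robot, and variables do not carry over. Pictures are saved under pics/ and viewed, at most 14 in all, crops included, and the job is handed in when it is done.

```bash
mkdir -p pics; cat > h.py <<'E'
import numpy as np, cv2
from rig import env,get_image,job,spotter
def pt(P,c,r,z=None):
    K=np.array(P["intrinsics"]);V=np.linalg.inv(np.array(P["view"]))
    ray=np.array([(c-K[0,2])/K[0,0],-(r-K[1,2])/K[1,1],-1.])
    if z is None:
        d=P["depth"][int(round(r)),int(round(c))]
        return V[:3,:3]@(ray*d)+V[:3,3]
    w=V[:3,:3]@ray;o=V[:3,3]
    return o+w*(z-o[2])/w[2]
def cloud(P):
    K=np.array(P["intrinsics"]);V=np.linalg.inv(np.array(P["view"]))
    d=P["depth"];r,c=np.mgrid[:480,:640]
    p=np.stack([(c-K[0,2])/K[0,0]*d,-(r-K[1,2])/K[1,1]*d,-d],-1)
    return p@V[:3,:3].T+V[:3,3]
E
python3 - <<'E'
from h import *
s=env.observe();print(s["time_s"],s["position"],np.round(s["tool_rot"],3),env.pinch_z,s["grip_width"])
for n in("top","scene"):
    P=get_image(n);cv2.imwrite(f"pics/{n}0.png",P["image"])
    for l in "shell disc case dropper tray cork_pad long_mat tile saucer mug".split():
        print(n,l,[(np.round(b["xy"]).tolist(),round(b["p"],2),np.round(pt(P,*b["xy"]),3).tolist()) for b in spotter.boxes_of(l,P)[:5]])
E
```

```text
0.0 [ 0.1655794  -0.52442919  0.40410128] [[ 0.954  0.301 -0.   ]
 [ 0.301 -0.954  0.002]
 [ 0.    -0.001 -1.   ]] 0.1547 0.08550844467671655
top shell [([346.0, 338.0], 0.67, [0.442, -0.009, 0.047])]
top disc [([467.0, 333.0], 0.97, [0.453, -0.243, 0.02]), ([287.0, 230.0], 0.22, [0.651, 0.104, 0.021])]
top case [([271.0, 139.0], 0.95, [0.837, 0.14, 0.024]), ([282.0, 235.0], 0.94, [0.64, 0.114, 0.025]), ([423.0, 163.0], 0.75, [0.792, -0.167, 0.018]), ([406.0, 239.0], 0.53, [0.637, -0.132, 0.006])]
top dropper [([348.0, 331.0], 0.77, [0.455, -0.013, 0.069]), ([284.0, 235.0], 0.51, [0.639, 0.11, 0.022])]
top tray [([276.0, 237.0], 0.71, [0.636, 0.125, 0.023])]
top cork_pad [([345.0, 338.0], 0.61, [0.443, -0.009, 0.045])]
top long_mat [([461.0, 348.0], 0.56, [0.426, -0.235, 0.004])]
top tile [([410.0, 239.0], 0.96, [0.636, -0.139, 0.013])]
top saucer [([214.0, 336.0], 0.83, [0.444, 0.242, 0.004])]
top mug [([139.0, 200.0], 0.62, [0.711, 0.404, 0.007]), ([214.0, 335.0], 0.33, [0.445, 0.241, 0.007])]
scene shell [([245.0, 309.0], 0.91, [0.654, -0.149, 0.024])]
scene disc [([132.0, 286.0], 0.98, [0.463, -0.251, 0.026])]
scene case [([298.0, 372.0], 0.89, [0.805, -0.173, 0.021]), ([337.0, 238.0], 0.88, [0.647, 0.104, 0.024]), ([425.0, 277.0], 0.76, [0.843, 0.126, 0.028]), ([436.0, 181.0], 0.52, [0.719, 0.357, 0.072])]
scene dropper []
scene tray [([340.0, 248.0], 0.62, [0.661, 0.097, 0.007])]
scene cork_pad [([230.0, 235.0], 0.67, [0.462, -0.029, 0.006])]
scene long_mat [([142.0, 292.0], 0.58, [0.473, -0.242, 0.009]), ([314.0, 178.0], 0.4, [0.441, 0.255, 0.003])]
scene tile [([247.0, 320.0], 0.91, [0.661, -0.154, 0.005])]
scene saucer []
scene mug [([437.0, 182.0], 0.8, [0.72, 0.36, 0.07]), ([229.0, 238.0], 0.29, [0.469, -0.037, 0.007])]
```

View pics/top0.png

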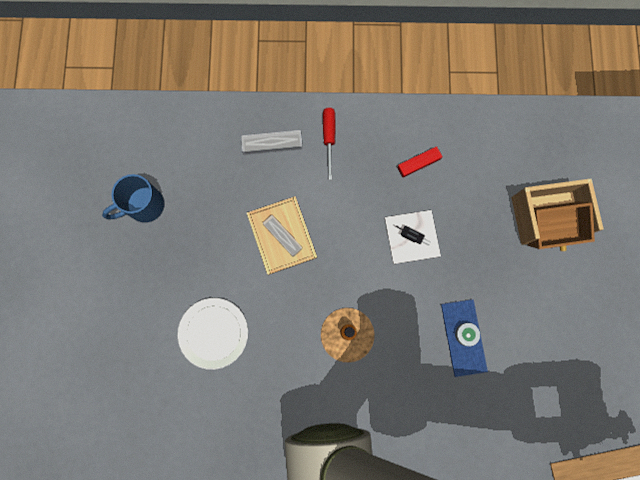

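View pics/scene0.png

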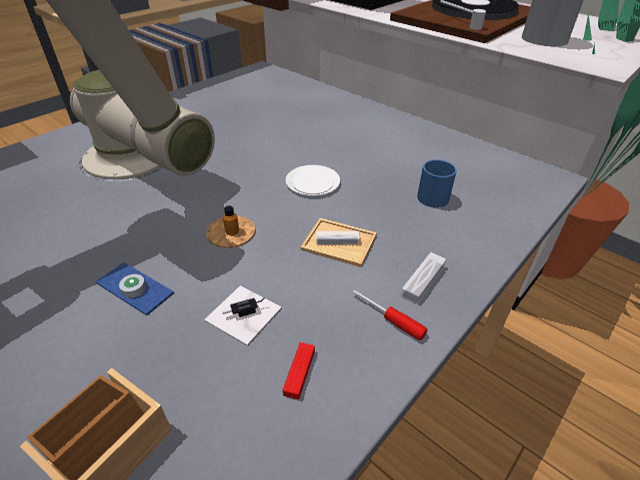

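```bash
cat >> h.py <<'E'
def big(m,c,r,w):
    k=np.zeros_like(m);k[r-w:r+w,c-w:c+w]=m[r-w:r+w,c-w:c+w]
    n,l,s,_=cv2.connectedComponentsWithStats(k.astype(np.uint8))
    return l==1+np.argmax(s[1:,4])
def rect(P,m,z):
    r,c=np.nonzero(m)
    w=np.array([pt(P,a,b,z)[:2] for a,b in zip(c,r)])
    (x,y),(a,b),t=cv2.minAreaRect((w*1000).astype(np.float32))
    if b>a:a,b,t=b,a,t+90
    return "mean",np.round(w.mean(0),4),"rect",round(x/1000,4),round(y/1000,4),"L,W",round(a,1),round(b,1),"ang",round((t+90)%180-90,1),"n",len(w)
E
cat > m.py <<'E'
from h import *
P=get_image("top");I=P["image"];hsv=cv2.cvtColor(I,cv2.COLOR_BGR2HSV);C=cloud(P);Z=C[...,2];S=hsv[...,1];V=hsv[...,2];H=hsv[...,0]
print("table z",np.round([np.median(Z[270:285,100:160]),np.std(Z[270:285,100:160])],4))
warm=(S>70)&(H<30)
print("tray",*rect(P,big(warm|(Z>.014),282,235,45),.008))
print("cork",*rect(P,big(warm,347,334,32),.005))
print("mat",*rect(P,big(((H>100)&(S>110))|(Z>.014),464,338,48),.005))
print("tile",*rect(P,big((V>170)|(Z>.014),413,236,36),.005))
print("saucer",*rect(P,big((V>170)|(Z>.006),213,333,45),.011))
print("case",*rect(P,big(Z>.0165,282,235,40),.023))
print("case2",*rect(P,big(Z>.012,271,141,40),.018))
print("disc",*rect(P,big((Z>.014),467,334,25),.023))
print("shell",*rect(P,big(V<70,411,235,25),.022))
print("drop",*rect(P,big(Z>.055,348,331,20),.067), *rect(P,big(Z>.02,348,331,20),.045))
cv2.imwrite("pics/crop0.png",np.hstack([cv2.resize(I[190:280,235:325],(400,400)),cv2.resize(I[190:280,370:460],(400,400))]))
E
python3 m.py
```

```text
table z [-0.0006  0.0762]
tray mean [0.6429 0.1163] rect 0.6436 0.1162 L,W 133.2 103.7 ang 20.1 n 3381
cork mean [ 0.4486 -0.0152] rect 0.4493 -0.0159 L,W 102.6 101.0 ang -89.4 n 2224
mat mean [ 0.4452 -0.2407] rect 0.4461 -0.2406 L,W 139.3 64.5 ang 9.2 n 2364
tile mean [ 0.6434 -0.1459] rect 0.6448 -0.1454 L,W 98.6 95.5 ang 9.6 n 2206
saucer mean [0.4491 0.2439] rect 0.4496 0.2441 L,W 135.7 133.8 ang -25.0 n 3977
case mean [0.6405 0.1133] rect 0.6407 0.1135 L,W 90.3 26.4 ang 43.1 n 606
case2 mean [0.8356 0.1398] rect 0.8361 0.1399 L,W 122.8 42.1 ang -84.3 n 1102
disc mean [ 0.4526 -0.2436] rect 0.4523 -0.2432 L,W 44.4 41.2 ang -89.4 n 444
shell mean [ 0.6438 -0.1412] rect 0.6438 -0.1411 L,W 43.6 20.8 ang 63.3 n 200
drop mean [ 0.4547 -0.0153] rect 0.4544 -0.0155 L,W 16.4 16.2 ang -90.0 n 84 mean [ 0.4547 -0.0151] rect 0.4545 -0.0152 L,W 28.0 27.5 ang -89.4 n 208
```

View pics/crop0.png

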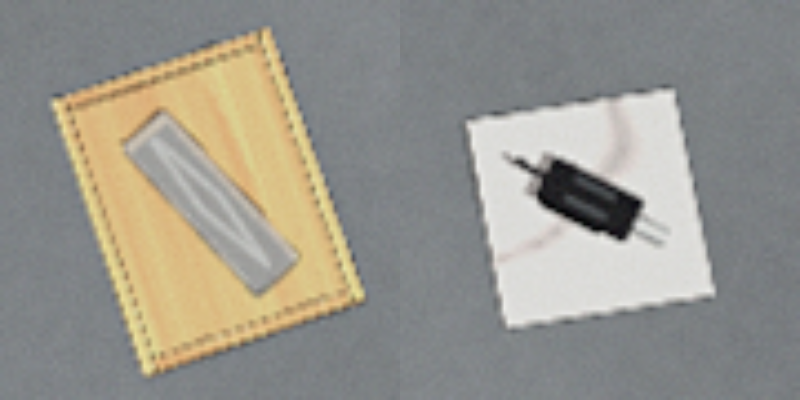

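What could be taken for the case: the clear box in the tray at (282,235), measuring 90 x 26 mm; the clear box behind at (271,141), 123 x 42 mm; and the red box at (420,161). The one in the tray is the smaller non-red one, and the crop shows it clearly with tweezers inside. The crop also shows the headshell on the tile at (411,235). Order: disc to saucer, case to mat, shell to tray, bottle to tile, disc to cork.

```bash
cat > g.py <<'E'
# usage: g.py x y z yaw ...(groups of 4) ; cumulative rows from the present pose
import sys
from h import *
from scipy.spatial.transform import Rotation as Ro
s=env.observe();R=np.array(s["tool_rot"]);p=np.array(s["position"])
print(round(s["time_s"],1),np.round(p,4),"yaw",round(np.degrees(np.arctan2(R[1,0],R[0,0])),1),"w",round(s["grip_width"]*1000,1),"F",np.round(s["ft_force"],1),"g",np.round(s["gripper_force"],1))
a=list(map(float,sys.argv[1:]))
for x,y,z,t in zip(*[iter(a)]*4):
    c,q=np.cos(np.radians(t)),np.sin(np.radians(t))
    D=np.array([[c,q,0],[q,-c,0],[0,0,-1]])
    rv=np.degrees(Ro.from_matrix(R.T@D).as_rotvec())/8
    print(*np.round(rv,2),*np.round(R.T@(np.array([x,y,z])-p)/.03,2))
E
python3 g.py .4524 -.2434 .3 17.5  .4524 -.2434 .181 17.5
```

```text
1.1 [ 0.1656 -0.5245  0.4047] yaw 17.5 w 85.3 F [-0.8 -0.6 -0.7] g 0.0
-0.0 0.0 0.0 11.94 -6.06 3.49
-0.0 0.0 0.0 11.94 -6.05 7.46
```

```bash
python3 -m creep '0 0 0 1 -0.5 0.3 70; 0 0 0 2.5 -1.3 0.8 70; 0 0 0 4 -2 1.3 70; 0 0 0 5.5 -2.8 1.7 70; 0 0 0 7 -3.5 2.2 70; 0 0 0 8.5 -4.3 2.6 70; 0 0 0 10 -5.1 3 70; 0 0 0 11.2 -5.7 3.3 70; 0 0 0 11.94 -6.06 3.49 70; 0 0 0 11.94 -6.06 3.49 70; 0 0 0 11.94 -6.06 3.49 70' 40
python3 g.py .4524 -.2434 .181 17.5
python3 - <<'E'
from h import *
P=get_image("scene");cv2.imwrite("pics/s1.png",P["image"])
E
```

```text
time_s: 2.25
position: [0.4526, -0.243, 0.3]
tool_rot: [[0.953, 0.302, -0.0], [0.302, -0.953, -0.0], [-0.0, 0.0, -1.0]]
ft_force: [0.0, -0.8, -0.1]
grip_width: 0.07
gripper_force: 0.0
2.2 [ 0.4526 -0.243   0.3   ] yaw 17.6 w 70.0 F [ 0.  -0.8 -0.1] g 0.0
0.0 0.0 0.01 -0.01 0.01 3.97
```

```bash
python3 -m creep '0 0 0 0 0 0.7 70; 0 0 0 0 0 1.7 70; 0 0 0 0 0 2.7 70; 0 0 0 0 0 3.3 70; 0 0 0 0 0 3.7 70; 0 0 0 0 0 3.95 70; 0 0 0 0 0 3.95 50; 0 0 0 0 0 3.95 35; 0 0 0 0 0 3.95 35; 0 0 0 0 0 3.95 35; 0 0 0 0 0 3.95 35; 0 0 0 0 0 3.95 35' 40
python3 - <<'E'
from h import *
P=get_image("scene");cv2.imwrite("pics/s1.png",cv2.resize(P["image"][180:340,60:260],(800,640))[:600])
E
python3 g.py .4496 .2441 .3 17.5
```

```text
time_s: 3.5
position: [0.4525, -0.2435, 0.1825]
tool_rot: [[0.954, 0.301, 0.001], [0.301, -0.954, -0.001], [0.001, 0.002, -1.0]]
ft_force: [-1.8, -0.9, 6.3]
grip_width: 0.0427
gripper_force: 41.1
3.5 [ 0.4525 -0.2435  0.1825] yaw 17.5 w 42.3 F [-2.1 -1.6  5.8] g 41.1
0.01 -0.01 0.0 4.81 -15.52 -3.94
```

View pics/s1.png

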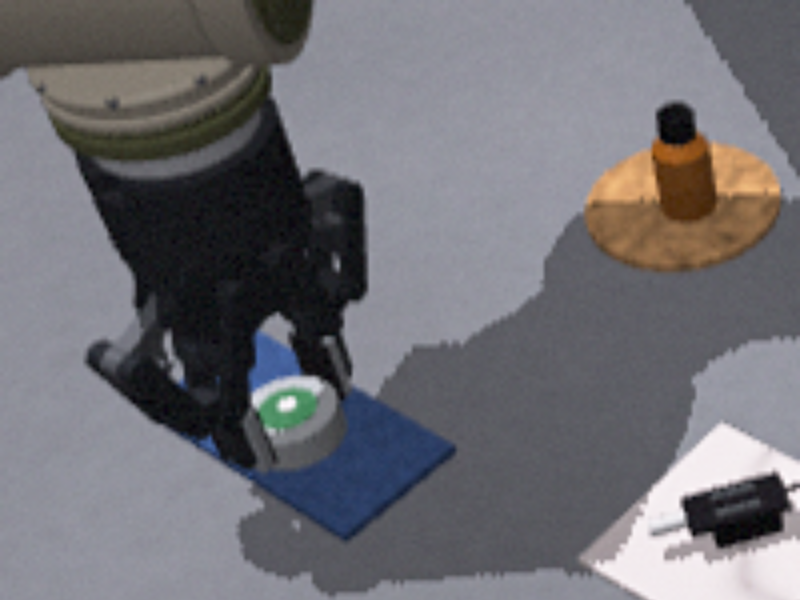

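The disc sits between the pads at (290,420).

```bash
python3 -m creep '0 0 0 0 0 -0.4 35; 0 0 0 0 0 -1.2 35; 0 0 0 0 0 -2.4 35; 0 0 0 0.4 -1 -3.4 35; 0 0 0 0.8 -2.4 -3.9 35; 0 0 0 1.2 -3.9 -3.94 35; 0 0 0 1.7 -5.4 -3.94 35; 0 0 0 2.15 -6.9 -3.94 35; 0 0 0 2.6 -8.4 -3.94 35; 0 0 0 3.07 -9.9 -3.94 35; 0 0 0 3.4 -11 -3.94 35; 0 0 0 3.6 -11.5 -3.94 35'
python3 g.py .4496 .2441 .3 17.5  .4496 .2441 .184 17.5
```

```text
time_s: 4.75
position: [0.4507, 0.1209, 0.3006]
tool_rot: [[0.953, 0.304, 0.0], [0.304, -0.953, 0.001], [0.001, -0.0, -1.0]]
ft_force: [-0.7, -0.2, -1.1]
grip_width: 0.0426
gripper_force: 40.9
4.8 [0.4507 0.1209 0.3006] yaw 17.7 w 42.6 F [-0.7 -0.2 -1.1] g 40.9
-0.0 -0.0 0.02 1.21 -3.92 0.02
-0.0 -0.0 0.02 1.21 -3.92 3.89
```

```bash
python3 -m creep '0 0 0 0.4 -1.2 0 35; 0 0 0 0.8 -2.6 0 35; 0 0 0 1.1 -3.6 0 35; 0 0 0 1.21 -3.92 0.3 35; 0 0 0 1.21 -3.92 1.2 35; 0 0 0 1.21 -3.92 2.3 35; 0 0 0 1.21 -3.92 3.1 35; 0 0 0 1.21 -3.92 3.6 35; 0 0 0 1.21 -3.92 3.8 35; 0 0 0 1.21 -3.92 3.9 35; 0 0 0 1.21 -3.92 3.92 35; 0 0 0 1.21 -3.92 3.92 35'
python3 g.py .4496 .2441 .1825 17.5
```

```text
time_s: 5.95
position: [0.4509, 0.2413, 0.1828]
tool_rot: [[0.954, 0.301, 0.001], [0.301, -0.954, 0.0], [0.001, 0.0, -1.0]]
ft_force: [0.8, -0.1, -1.2]
grip_width: 0.0419
gripper_force: 41.0
6.0 [0.4509 0.2413 0.1828] yaw 17.5 w 41.9 F [ 0.8 -0.1 -1.2] g 41.0
0.0 -0.01 0.0 -0.01 -0.1 0.01
```

```bash
python3 -m creep '0 0 0 0 0 0.02 35; 0 0 0 0 0 0.02 46; 0 0 0 0 0 0 52; 0 0 0 0 0 0 58; 0 0 0 0 0 0 58; 0 0 0 0 0 -0.8 58; 0 0 0 0 0 -2 58; 0 0 0 0 0 -3.2 58; 0 0 0 0 0 -3.9 58; 0 0 0 0 0 -3.9 58'
python3 - <<'E'
from h import *
P=get_image("scene");cv2.imwrite("pics/s2.png",cv2.resize(P["image"][60:300,240:560],(800,600)))
E
python3 g.py .6406 .1134 .3 43.1  .6406 .1134 .184 43.1
```

```text
time_s: 6.95
position: [0.451, 0.2414, 0.3018]
tool_rot: [[0.954, 0.301, 0.006], [0.301, -0.954, 0.001], [0.006, 0.0, -1.0]]
ft_force: [0.4, 0.4, -0.8]
grip_width: 0.058
gripper_force: 0.0
7.0 [0.4507 0.2413 0.3   ] yaw 17.5 w 58.2 F [ 0.2 -0.7 -0.5] g 0.0
0.0 -0.02 -3.2 4.75 5.97 0.01
0.0 -0.02 -3.2 4.74 5.97 3.88
```

View pics/s2.png

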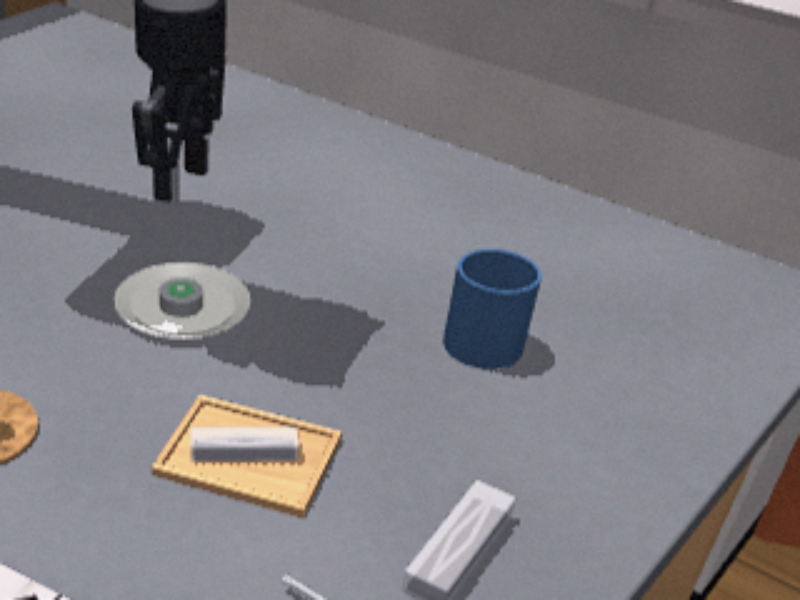

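The disc rests in the saucer at (180,298) and the case is still in the tray at (245,443). Now the case.

```bash
python3 -m creep '0 0 -0.6 0.6 0.7 0 52; 0 0 -1.4 1.6 2 0 52; 0 0 -2.2 2.6 3.3 0 52; 0 -0.01 -3 3.6 4.5 0 52; 0 -0.02 -3.2 4.4 5.5 0 52; 0 -0.02 -3.2 4.75 5.97 0 52; 0 -0.02 -3.2 4.75 5.97 0.5 52; 0 -0.02 -3.2 4.75 5.97 1.5 52; 0 -0.02 -3.2 4.75 5.97 2.5 52; 0 -0.02 -3.2 4.75 5.97 3 52; 0 -0.02 -3.2 4.75 5.97 3 52'
python3 g.py .6406 .1134 .184 43.1
```

```text
time_s: 8.1
position: [0.6398, 0.1133, 0.2049]
tool_rot: [[0.73, 0.683, -0.01], [0.683, -0.73, -0.001], [-0.008, -0.006, -1.0]]
ft_force: [-0.5, 0.1, -0.2]
grip_width: 0.0518
gripper_force: 0.0
8.1 [0.6398 0.1133 0.2049] yaw 43.1 w 51.8 F [-0.5  0.1 -0.2] g 0.0
-0.04 0.06 0.0 0.03 0.02 0.7
```

```bash
python3 -m creep '0 0 0 0 0 0 52; 0 0 0 0 0 0 52; 0 0 0 0 0 0 52'
python3 g.py .6406 .1134 .184 43.1
```

```text
time_s: 8.4
position: [0.6407, 0.1135, 0.21]
tool_rot: [[0.73, 0.684, -0.001], [0.684, -0.73, -0.001], [-0.002, 0.0, -1.0]]
ft_force: [0.7, 0.1, -0.5]
grip_width: 0.052
gripper_force: 0.0
8.4 [0.6407 0.1135 0.21  ] yaw 43.1 w 52.0 F [ 0.7  0.1 -0.5] g 0.0
0.0 0.01 0.0 -0.0 -0.0 0.87
```

```bash
python3 -m creep '0 0 0 0 0 0.4 52; 0 0 0 0 0 0.75 52; 0 0 0 0 0 0.87 52; 0 0 0 0 0 0.87 40; 0 0 0 0 0 0.87 30; 0 0 0 0 0 0.87 18; 0 0 0 0 0 0.87 18; 0 0 0 0 0 0.87 18; 0 0 0 0 0 0.87 18; 0 0 0 0 0 0.87 18' 40
python3 g.py .6406 .1134 .3 43.1 .45 -.2406 .3 9.2
```

```text
time_s: 9.4
position: [0.6406, 0.1134, 0.1834]
tool_rot: [[0.73, 0.684, -0.002], [0.684, -0.73, -0.001], [-0.002, -0.0, -1.0]]
ft_force: [-0.3, -0.2, 3.3]
grip_width: 0.0247
gripper_force: 40.3
9.4 [0.6406 0.1134 0.1834] yaw 43.1 w 24.7 F [-0.3 -0.2  3.3] g 40.3
-0.0 0.02 0.0 -0.01 -0.0 -3.89
0.0 0.02 4.24 -12.71 4.27 -3.86
```

```bash
python3 -m creep '0 0 0 0 0 -0.4 18; 0 0 0 0 0 -1.3 18; 0 0 0.1 -0.4 0.1 -2.5 18; 0 0 0.5 -1.4 0.5 -3.4 18; 0 0 1 -2.8 0.95 -3.86 18; 0 0 1.5 -4.2 1.4 -3.86 18; 0 0 2 -5.7 1.9 -3.86 18; 0 0 2.5 -7.2 2.4 -3.86 18; 0 0 3 -8.7 2.9 -3.86 18; 0 0 3.5 -10.2 3.4 -3.86 18; 0 0 3.9 -11.4 3.85 -3.86 18; 0 0 4.24 -12.4 4.2 -3.86 18'
python3 -m creep '0 0 0 0 0 0 18; 0 0 0 0 0 0 18; 0 0 0 0 0 0 18'
python3 g.py .4461 -.2406 .3 9.2 .4461 -.2406 .2 9.2 .4461 -.2406 .184 9.2
```

```text
time_s: 10.6
position: [0.4542, -0.2344, 0.3005]
tool_rot: [[0.988, 0.157, -0.002], [0.157, -0.988, -0.002], [-0.002, 0.002, -1.0]]
ft_force: [0.8, -0.1, 0.1]
grip_width: 0.0248
gripper_force: 39.9
time_s: 10.9
position: [0.4557, -0.2319, 0.3]
tool_rot: [[0.987, 0.161, -0.002], [0.161, -0.987, -0.001], [-0.002, 0.001, -1.0]]
ft_force: [0.2, -0.2, -0.7]
grip_width: 0.0251
gripper_force: 39.9
10.9 [ 0.4557 -0.2319  0.3   ] yaw 9.3 w 25.1 F [ 0.2 -0.2 -0.7] g 39.9
0.01 0.02 0.01 -0.36 0.24 0.0
0.01 0.02 0.01 -0.35 0.23 3.33
0.01 0.02 0.01 -0.35 0.23 3.87
```

```bash
python3 -m creep '0 0 0 -0.35 0.23 0.3 18; 0 0 0 -0.35 0.23 1 18; 0 0 0 -0.35 0.23 2.2 18; 0 0 0 -0.35 0.23 3.1 18; 0 0 0 -0.35 0.23 3.55 18; 0 0 0 -0.35 0.23 3.75 18; 0 0 0 -0.35 0.23 3.84 18; 0 0 0 -0.35 0.23 3.88 18; 0 0 0 -0.35 0.23 3.88 18; 0 0 0 -0.35 0.23 3.88 18'
python3 -m creep '0 0 0 0 0 0 26; 0 0 0 0 0 0 32; 0 0 0 0 0 0 40; 0 0 0 0 0 0 50; 0 0 0 0 0 -0.5 50; 0 0 0 0 0 -1.5 50; 0 0 0 0 0 -2.7 50; 0 0 0 0 0 -3.6 50; 0 0 0 0 0 -3.87 50; 0 0 0 0 0 -3.87 50; 0 0 0 0 0 -3.87 50'
python3 g.py .6438 -.1411 .3 63.3 .6438 -.1411 .185 63.3
```

```text
time_s: 11.9
position: [0.4459, -0.2414, 0.184]
tool_rot: [[0.987, 0.16, -0.001], [0.16, -0.987, -0.002], [-0.002, 0.002, -1.0]]
ft_force: [-1.0, 0.1, -0.8]
grip_width: 0.025
gripper_force: 39.9
time_s: 13.0
position: [0.4459, -0.241, 0.2983]
tool_rot: [[0.987, 0.16, -0.004], [0.16, -0.987, 0.0], [-0.004, -0.001, -1.0]]
ft_force: [-0.5, 0.4, 0.6]
grip_width: 0.0498
gripper_force: 0.0
13.0 [ 0.4459 -0.241   0.2983] yaw 9.2 w 49.8 F [-0.5  0.4  0.6] g 0.0
-0.02 0.02 -6.76 7.04 -2.23 -0.08
-0.02 0.02 -6.76 7.06 -2.23 3.75
```

```bash
python3 -m creep '0 0 -0.7 0.6 -0.2 -0.05 50; 0 0 -1.6 1.6 -0.5 -0.05 50; 0 0 -2.5 2.6 -0.8 -0.05 50; 0 0 -3.4 3.6 -1.15 -0.05 50; 0 0 -4.3 4.5 -1.45 -0.05 50; 0 0 -5.2 5.5 -1.75 -0.05 50; 0 0 -6 6.3 -2 -0.05 50; 0 0 -6.6 6.9 -2.2 0.5 46; 0 0 -6.76 7.05 -2.23 1.5 46; 0 0 -6.76 7.05 -2.23 2.5 46; 0 0 -6.76 7.05 -2.23 3 46; 0 0 -6.76 7.05 -2.23 3 46'
python3 -m creep '0 0 0 0 0 0 46; 0 0 0 0 0 0 46; 0 0 0 0 0 0 46'
python3 g.py .6438 -.1411 .185 63.3
```

```text
time_s: 14.2
position: [0.6433, -0.1412, 0.2044]
tool_rot: [[0.45, 0.893, -0.01], [0.893, -0.45, 0.002], [-0.003, -0.009, -1.0]]
ft_force: [-0.2, -0.7, -1.1]
grip_width: 0.0459
gripper_force: 0.0
time_s: 14.5
position: [0.6441, -0.1415, 0.2098]
tool_rot: [[0.45, 0.893, -0.001], [0.893, -0.45, -0.002], [-0.002, 0.0, -1.0]]
ft_force: [-0.7, -1.0, 0.0]
grip_width: 0.0455
gripper_force: 0.0
14.5 [ 0.6441 -0.1415  0.2098] yaw 63.3 w 45.5 F [-0.7 -1.   0. ] g 0.0
0.0 0.02 -0.0 0.01 -0.02 0.83
```

```bash
python3 - <<'E'
from h import *
P=get_image("top");I=P["image"];C=cloud(P);Z=C[...,2]
try: print("case",*rect(P,big(Z>.0165,464,338,48),.023))
except Exception as e: print(e)
Q=get_image("scene")["image"]
cv2.imwrite("pics/t3.png",np.hstack([cv2.resize(I[180:390,300:500],(400,420)),cv2.resize(Q[180:390,80:280],(400,420))]))
E
```

```text
case mean [ 0.443 -0.197] rect 0.4467 -0.2104 L,W 177.7 136.8 ang 0.6 n 5285
```

View pics/t3.png

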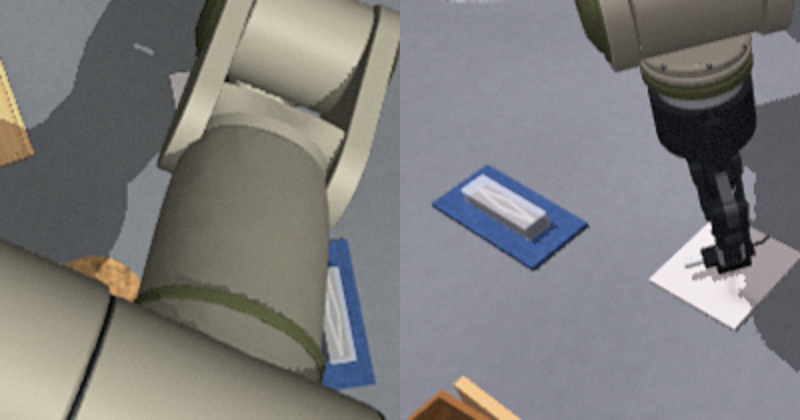

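The case lies lengthwise in the middle of the mat (right half, (507,205)). The fingers straddle the shell at (730,255).

```bash
python3 -m creep '0 0 0 0 0 0.4 46; 0 0 0 0 0 0.7 46; 0 0 0 0 0 0.8 46; 0 0 0 0 0 0.8 38; 0 0 0 0 0 0.8 28; 0 0 0 0 0 0.8 14; 0 0 0 0 0 0.8 14; 0 0 0 0 0 0.8 14; 0 0 0 0 0 0.8 14; 0 0 0 0 0 0.8 14' 30
python3 g.py .6436 .1162 .3 20.1
python3 - <<'E'
from h import *
Q=get_image("scene")["image"]
cv2.imwrite("pics/t4.png",cv2.resize(Q[240:360,180:320],(700,600)))
E
```

```text
time_s: 15.6
position: [0.644, -0.1415, 0.1852]
tool_rot: [[0.45, 0.893, -0.002], [0.893, -0.45, -0.002], [-0.002, -0.001, -1.0]]
ft_force: [0.0, 0.1, 2.3]
grip_width: 0.02
gripper_force: 29.6
15.6 [ 0.644  -0.1415  0.1852] yaw 63.3 w 20.0 F [0.  0.1 2.3] g 29.6
0.0 0.02 5.4 7.66 -3.88 -3.84
```

View pics/t4.png

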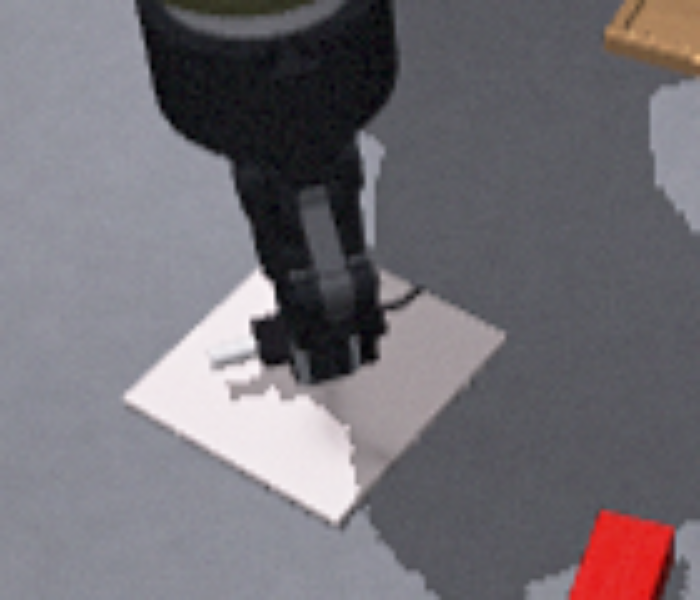

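The shell is gripped across its plate (320,340), width 20 mm as expected. On to the tray.

```bash
python3 -m creep '0 0 0 0 0 -0.4 14; 0 0 0 0 0 -1.3 14; 0 0 0.2 0.3 -0.1 -2.5 14; 0 0 0.7 1 -0.5 -3.4 14; 0 0 1.4 2 -1 -3.84 14; 0 0 2.2 3.2 -1.6 -3.84 14; 0 0 3 4.4 -2.2 -3.84 14; 0 0 3.8 5.5 -2.8 -3.84 14; 0 0 4.6 6.5 -3.3 -3.84 14; 0 0 5.2 7.3 -3.7 -3.84 14; 0 0.02 5.4 7.66 -3.88 -3.84 14; 0 0.02 5.4 7.66 -3.88 -3.84 14'
python3 -m creep '0 0 0 0 0 0 14; 0 0 0 0 0 0 14; 0 0 0 0 0 0 14'
python3 g.py .6436 .1162 .187 20.1 .6436 .1162 .1857 20.1
```

```text
time_s: 16.85
position: [0.6432, 0.118, 0.3002]
tool_rot: [[0.938, 0.345, -0.0], [0.345, -0.938, 0.001], [-0.0, -0.001, -1.0]]
ft_force: [0.1, -0.7, -0.4]
grip_width: 0.02
gripper_force: 29.4
time_s: 17.15
position: [0.6436, 0.1153, 0.2998]
tool_rot: [[0.939, 0.343, -0.0], [0.343, -0.939, 0.0], [-0.0, -0.0, -1.0]]
ft_force: [-0.0, -0.4, 0.3]
grip_width: 0.02
gripper_force: 29.4
17.1 [0.6436 0.1153 0.2998] yaw 20.0 w 20.0 F [-0.  -0.4  0.3] g 29.4
-0.0 0.0 -0.01 0.01 -0.03 3.76
-0.0 0.0 -0.01 0.01 -0.03 3.8
```

```bash
python3 -m creep '0 0 0 0 -0.03 0.3 14; 0 0 0 0 -0.03 1 14; 0 0 0 0 -0.03 2.2 14; 0 0 0 0 -0.03 3.1 14; 0 0 0 0 -0.03 3.5 14; 0 0 0 0 -0.03 3.7 14; 0 0 0 0 -0.03 3.78 14; 0 0 0 0 -0.03 3.81 14; 0 0 0 0 -0.03 3.81 14; 0 0 0 0 -0.03 3.81 14'
python3 -m creep '0 0 0 0 0 0 20; 0 0 0 0 0 0 26; 0 0 0 0 0 0 34; 0 0 0 0 0 0 46; 0 0 0 0 0 -0.5 46; 0 0 0 0 0 -1.5 46; 0 0 0 0 0 -2.7 46; 0 0 0 0 0 -3.6 46; 0 0 0 0 0 -3.81 46; 0 0 0 0 0 -3.81 46; 0 0 0 0 0 -3.81 60'
python3 g.py .4545 -.0153 .3 17 .4545 -.0153 .19 17
```

```text
time_s: 18.15
position: [0.6434, 0.1172, 0.1863]
tool_rot: [[0.939, 0.343, 0.001], [0.343, -0.939, 0.0], [0.001, 0.0, -1.0]]
ft_force: [0.2, 0.3, 0.3]
grip_width: 0.02
gripper_force: 29.4
time_s: 19.25
position: [0.643, 0.1171, 0.2986]
tool_rot: [[0.939, 0.343, -0.002], [0.343, -0.939, 0.0], [-0.002, -0.001, -1.0]]
ft_force: [0.4, -0.2, 0.8]
grip_width: 0.059
gripper_force: 0.0
19.2 [0.643  0.1171 0.2986] yaw 20.1 w 59.0 F [ 0.4 -0.2  0.8] g 0.0
-0.01 0.02 0.38 -7.42 1.99 -0.03
-0.01 0.02 0.38 -7.41 1.99 3.63
```

```bash
python3 -m creep '0 0 0 -0.8 0.2 0 60; 0 0 0 -2.2 0.6 0 60; 0 0 0 -3.7 1 0 60; 0 0 0 -5.2 1.4 0 60; 0 0 0 -6.6 1.75 0 60; 0 0 0 -7.3 1.95 0 60; 0 0 0 -7.42 1.99 0 60; 0 0 0 -7.42 1.99 0 60; 0 0 0 -7.42 1.99 0 60; 0 0 0 -7.42 1.99 0 60'
python3 g.py .4545 -.0153 .19 20.1
python3 - <<'E'
from h import *
Q=get_image("scene")["image"]
cv2.imwrite("pics/t5.png",cv2.resize(Q[120:300,160:400],(800,600)))
E
```

```text
time_s: 20.25
position: [0.4554, -0.0149, 0.2994]
tool_rot: [[0.939, 0.344, -0.001], [0.344, -0.939, 0.001], [-0.0, -0.001, -1.0]]
ft_force: [0.3, 0.8, -0.0]
grip_width: 0.06
gripper_force: 0.0
20.2 [ 0.4554 -0.0149  0.2994] yaw 20.1 w 60.0 F [ 0.3  0.8 -0. ] g 0.0
-0.01 0.0 0.0 -0.03 0.0 3.65
```

View pics/t5.png

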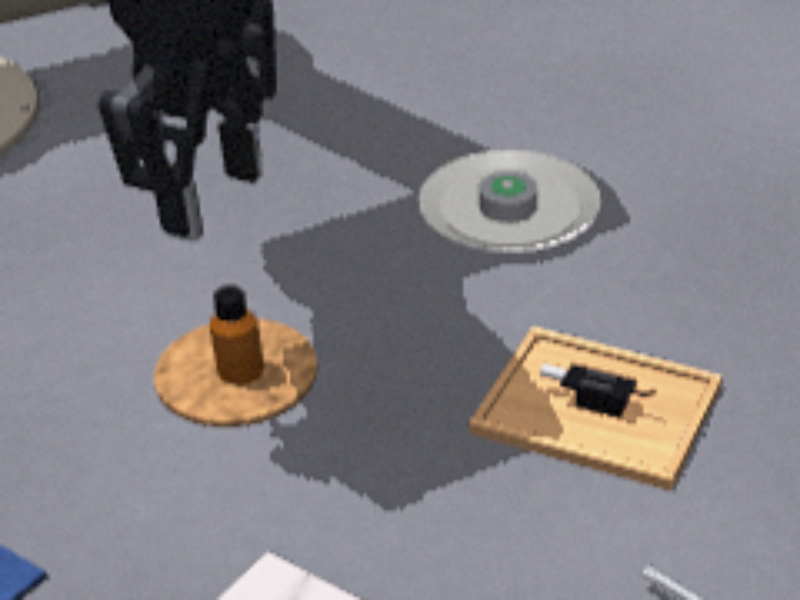

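The shell lies in the tray (600,388), upright and lengthwise; the bottle stands below the gripper (237,335). Picking up the bottle next.

```bash
python3 -m creep '0 0 0 -0.03 0 0.4 60; 0 0 0 -0.03 0 1.2 60; 0 0 0 -0.03 0 2.2 60; 0 0 0 -0.03 0 3 60; 0 0 0 -0.03 0 3.5 60; 0 0 0 -0.03 0 3.65 60; 0 0 0 -0.03 0 3.65 50; 0 0 0 -0.03 0 3.65 38; 0 0 0 -0.03 0 3.65 30; 0 0 0 -0.03 0 3.65 24; 0 0 0 -0.03 0 3.65 24; 0 0 0 -0.03 0 3.65 24' 30
python3 g.py .6448 -.1454 .3 20.1
```

```text
time_s: 21.5
position: [0.454, -0.0156, 0.1911]
tool_rot: [[0.939, 0.343, 0.001], [0.343, -0.939, 0.0], [0.001, 0.0, -1.0]]
ft_force: [-0.2, 1.4, 6.3]
grip_width: 0.0289
gripper_force: 29.6
21.5 [ 0.454  -0.0156  0.1911] yaw 20.1 w 28.9 F [-0.2  1.4  6.3] g 29.6
0.0 -0.01 -0.0 4.49 6.25 -3.62
```

```bash
python3 -m creep '0 0 0 0 0 -0.4 24; 0 0 0 0 0 -1.3 24; 0 0 0 0.2 0.2 -2.5 24; 0 0 0 0.6 0.8 -3.4 24; 0 0 0 1.2 1.7 -3.62 24; 0 0 0 1.9 2.7 -3.62 24; 0 0 0 2.7 3.8 -3.62 24; 0 0 0 3.4 4.8 -3.62 24; 0 0 0 4.1 5.7 -3.62 24; 0 0 0 4.4 6.1 -3.62 24; 0 0 0 4.49 6.25 -3.62 24; 0 0 0 4.49 6.25 -3.62 24'
python3 -m creep '0 0 0 0 0 0 24; 0 0 0 0 0 0 24; 0 0 0 0 0 0 24'
python3 g.py .6448 -.1454 .191 20.1
python3 - <<'E'
from h import *
Q=get_image("scene")["image"]
cv2.imwrite("pics/t6.png",cv2.resize(Q[200:380,140:380],(800,600)))
E
```

```text
time_s: 22.7
position: [0.6446, -0.1456, 0.2984]
tool_rot: [[0.939, 0.343, -0.001], [0.343, -0.939, 0.001], [-0.001, -0.001, -1.0]]
ft_force: [-0.1, -0.5, -1.0]
grip_width: 0.0292
gripper_force: 29.8
time_s: 23.0
position: [0.6443, -0.1451, 0.2991]
tool_rot: [[0.939, 0.344, -0.0], [0.344, -0.939, 0.0], [-0.0, -0.0, -1.0]]
ft_force: [0.8, -0.2, -0.3]
grip_width: 0.029
gripper_force: 29.8
23.0 [ 0.6443 -0.1451  0.2991] yaw 20.1 w 29.0 F [ 0.8 -0.2 -0.3] g 29.8
-0.0 0.0 0.0 0.01 0.02 3.6
```

View pics/t6.png

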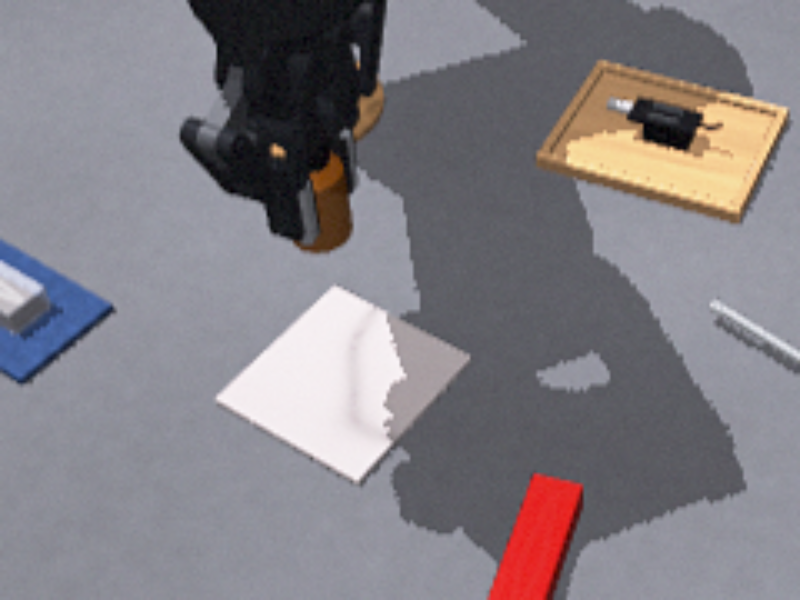

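The bottle hangs upright in the grip (328,205), above the empty tile (345,385). Lower it.

```bash
python3 -m creep '0 0 0 0 0.02 0.3 24; 0 0 0 0 0.02 1 24; 0 0 0 0 0.02 2.1 24; 0 0 0 0 0.02 2.9 24; 0 0 0 0 0.02 3.3 24; 0 0 0 0 0.02 3.5 24; 0 0 0 0 0.02 3.57 24; 0 0 0 0 0.02 3.61 24; 0 0 0 0 0.02 3.61 24; 0 0 0 0 0.02 3.61 24'
python3 -m creep '0 0 0 0 0 0 28; 0 0 0 0 0 0 32; 0 0 0 0 0 0 40; 0 0 0 0 0 0 50; 0 0 0 0 0 0 60; 0 0 0 0 0 -0.4 60; 0 0 0 0 0 -1.2 60; 0 0 0 0 0 -2.4 60; 0 0 0 0 0 -3.4 60; 0 0 0 0 0 -3.6 60; 0 0 0 0 0 -3.6 60'
python3 g.py .46 .235 .3 20.1
```

```text
time_s: 24.05
position: [0.645, -0.1461, 0.1912]
tool_rot: [[0.939, 0.343, 0.001], [0.343, -0.939, -0.0], [0.001, 0.0, -1.0]]
ft_force: [-0.1, -0.1, -0.7]
grip_width: 0.0293
gripper_force: 29.9
time_s: 25.15
position: [0.6449, -0.146, 0.3]
tool_rot: [[0.939, 0.343, 0.002], [0.343, -0.939, -0.001], [0.002, 0.001, -1.0]]
ft_force: [-0.5, -0.4, -0.0]
grip_width: 0.06
gripper_force: 0.0
25.1 [ 0.6449 -0.146   0.3   ] yaw 20.1 w 60.0 F [-0.5 -0.4 -0. ] g 0.0
0.01 -0.01 -0.0 -1.43 -14.04 -0.02
```

```bash
python3 -m creep '0 0 0 -0.08 -0.7 0 70; 0 0 0 -0.24 -2.1 0 70; 0 0 0 -0.41 -3.6 0 70; 0 0 0 -0.58 -5.1 0 70; 0 0 0 -0.75 -6.6 0 70; 0 0 0 -0.92 -8.1 0 70; 0 0 0 -1.1 -9.6 0 70; 0 0 0 -1.28 -11.1 0 70; 0 0 0 -1.45 -12.6 0 70; 0 0 0 -1.58 -13.7 0 70; 0 0 0 -1.65 -14.34 0 70; 0 0 0 -1.65 -14.34 0 70'
python3 -m creep '0 0 0 0 0 0 70; 0 0 0 0 0 0 70; 0 0 0 0 0 0 70'
python3 - <<'E'
from h import *
for n in("top","scene"):
    P=get_image(n);print([(np.round(b["xy"]).tolist(),round(b["p"],2),np.round(pt(P,*b["xy"],z=.02),3).tolist()) for b in spotter.boxes_of("disc",P)[:2]])
E
python3 g.py .4509 .2413 .184 20.1
```

```text
time_s: 26.35
position: [0.4493, 0.2426, 0.2976]
tool_rot: [[0.938, 0.346, -0.003], [0.346, -0.938, -0.0], [-0.003, -0.001, -1.0]]
ft_force: [-0.3, -0.1, -0.8]
grip_width: 0.0697
gripper_force: 0.0
time_s: 26.65
position: [0.4512, 0.2401, 0.2984]
tool_rot: [[0.94, 0.342, -0.001], [0.342, -0.94, 0.0], [-0.001, -0.0, -1.0]]
ft_force: [0.1, -0.0, 0.0]
grip_width: 0.0702
gripper_force: 0.0
[([221.0, 335.0], 0.44, [0.446, 0.226, 0.02]), ([409.0, 239.0], 0.44, [0.635, -0.136, 0.02])]
[([312.0, 180.0], 0.56, [0.462, 0.228, 0.02]), ([232.0, 232.0], 0.27, [0.47, -0.029, 0.02])]
26.9 [0.451  0.2405 0.2986] yaw 20.0 w 70.0 F [ 0.9 -1.   0.7] g 0.0
-0.0 0.0 -0.01 0.01 -0.02 3.82
```

```bash
python3 -m creep '0 0 0 0 0 0.4 70; 0 0 0 0 0 1.2 70; 0 0 0 0 0 2.2 70; 0 0 0 0 0 3 70; 0 0 0 0 0 3.5 70; 0 0 0 0 0 3.75 70; 0 0 0 0 0 3.82 70; 0 0 0 0 0 3.82 55; 0 0 0 0 0 3.82 36; 0 0 0 0 0 3.82 36; 0 0 0 0 0 3.82 36; 0 0 0 0 0 3.82 36' 40
python3 g.py .4493 -.0159 .3 20.1
```

```text
time_s: 28.05
position: [0.4508, 0.2411, 0.1851]
tool_rot: [[0.939, 0.343, 0.001], [0.343, -0.939, 0.001], [0.002, -0.0, -1.0]]
ft_force: [-1.3, -0.2, 5.9]
grip_width: 0.0421
gripper_force: 40.2
28.1 [0.4508 0.2411 0.1851] yaw 20.1 w 42.1 F [-1.3 -0.2  5.9] g 40.2
-0.0 -0.01 -0.0 -2.98 8.03 -3.84
```

```bash
python3 -m creep '0 0 0 0 0 -0.4 36; 0 0 0 0 0 -1.3 36; 0 0 0 -0.1 0.3 -2.5 36; 0 0 0 -0.4 1.1 -3.4 36; 0 0 0 -0.9 2.4 -3.84 36; 0 0 0 -1.4 3.8 -3.84 36; 0 0 0 -1.9 5.2 -3.84 36; 0 0 0 -2.4 6.5 -3.84 36; 0 0 0 -2.8 7.5 -3.84 36; 0 0 0 -2.98 8.03 -3.84 36; 0 0 0 -2.98 8.03 -3.84 36; 0 0 0 -2.98 8.03 -3.84 36'
python3 -m creep '0 0 0 0 0 0 36; 0 0 0 0 0 0 36'
python3 g.py .4493 -.0159 .1852 20.1
```

```text
time_s: 29.25
position: [0.4493, -0.0158, 0.2997]
tool_rot: [[0.939, 0.343, 0.0], [0.343, -0.939, 0.001], [0.0, -0.0, -1.0]]
ft_force: [-0.7, -0.1, -0.5]
grip_width: 0.0422
gripper_force: 41.0
time_s: 29.45
position: [0.4494, -0.0151, 0.2993]
tool_rot: [[0.939, 0.345, -0.0], [0.345, -0.939, 0.0], [-0.0, -0.001, -1.0]]
ft_force: [-0.5, 0.1, -1.5]
grip_width: 0.042
gripper_force: 41.0
29.4 [ 0.4494 -0.0151  0.2993] yaw 20.2 w 42.0 F [-0.5  0.1 -1.5] g 41.0
-0.0 0.0 0.01 -0.01 0.03 3.8
```

Lower and release, then back off to a side pose clear of the top camera's view.

```bash
python3 -m creep '0 0 0 0 0.03 0.3 36; 0 0 0 0 0.03 1 36; 0 0 0 0 0.03 2.2 36; 0 0 0 0 0.03 3.1 36; 0 0 0 0 0.03 3.5 36; 0 0 0 0 0.03 3.7 36; 0 0 0 0 0.03 3.78 36; 0 0 0 0 0.03 3.81 36; 0 0 0 0 0.03 3.81 36; 0 0 0 0 0.03 3.81 36'
python3 -m creep '0 0 0 0 0 0 44; 0 0 0 0 0 0 50; 0 0 0 0 0 0 60; 0 0 0 0 0 0 70; 0 0 0 0 0 -0.4 70; 0 0 0 0 0 -1.2 70; 0 0 0 0 0 -2.6 70; 0 0 0 0 0 -4 70; 0 0 0 0 0 -5.2 70; 0 0 0 0 0 -6 70; 0 0 0 0 0 -6 70'
python3 g.py .33 -.3 .38 20.1 .17 -.5 .4 20.1
```

```text
time_s: 30.45
position: [0.4499, -0.0168, 0.1853]
tool_rot: [[0.939, 0.344, 0.001], [0.344, -0.939, -0.0], [0.001, 0.001, -1.0]]
ft_force: [-0.3, 0.4, -0.5]
grip_width: 0.0421
gripper_force: 40.9
time_s: 31.55
position: [0.4499, -0.0168, 0.3677]
tool_rot: [[0.939, 0.343, 0.006], [0.343, -0.939, -0.001], [0.005, 0.003, -1.0]]
ft_force: [-0.2, -0.2, -0.2]
grip_width: 0.0701
gripper_force: 0.0
31.6 [ 0.4499 -0.0168  0.3677] yaw 20.1 w 70.1 F [-0.2 -0.2 -0.2] g 0.0
0.02 -0.04 -0.0 -6.99 7.49 -0.42
0.02 -0.04 -0.0 -14.29 11.92 -1.11
```

```bash
python3 -m creep '0 0 0 -0.5 0.6 0 70; 0 0 0 -1.4 1.5 0 70; 0 0 0 -2.4 2.6 -0.1 70; 0 0 0 -3.5 3.7 -0.2 70; 0 0 0 -4.6 4.9 -0.3 70; 0 0 0 -5.7 6.1 -0.4 70; 0 0 0 -7 7.5 -0.4 70; 0 0 0 -8.2 8.3 -0.5 70; 0 0 0 -9.4 9 -0.6 70; 0 0 0 -10.6 9.7 -0.7 70; 0 0 0 -11.5 10.3 -0.8 70; 0 0 0 -12 10.6 -0.9 70'
python3 - <<'E'
from h import *
P=get_image("top");I=P["image"];hsv=cv2.cvtColor(I,cv2.COLOR_BGR2HSV);Z=cloud(P)[...,2];V=hsv[...,2]
print("shell",*rect(P,big(V<70,282,235,25),.022))
print("case",*rect(P,big(Z>.0165,464,338,45),.023))
print("disc",*rect(P,big(Z>.014,347,334,30),.023))
print("drop",*rect(P,big(Z>.055,413,232,25),.067))
Q=get_image("scene")["image"]
cv2.imwrite("pics/end.png",np.hstack([cv2.resize(I[170:400,120:520],(400,230)),cv2.resize(Q,(400,300))[:230]]))
E
```

```text
time_s: 32.75
position: [0.2193, -0.4409, 0.3906]
tool_rot: [[0.94, 0.341, -0.001], [0.341, -0.94, 0.002], [-0.0, -0.002, -1.0]]
ft_force: [0.3, -0.4, 0.7]
grip_width: 0.0701
gripper_force: 0.0
shell mean [0.6438 0.1174] rect 0.6458 0.1181 L,W 47.5 18.9 ang 20.4 n 177
case mean [ 0.4471 -0.2412] rect 0.4472 -0.2408 L,W 89.7 27.6 ang 9.2 n 686
disc mean [ 0.4503 -0.0174] rect 0.45 -0.0176 L,W 41.9 41.2 ang -89.4 n 423
drop mean [ 0.6445 -0.1456] rect 0.6446 -0.1459 L,W 19.5 17.8 ang -50.9 n 90
```

View pics/end.png

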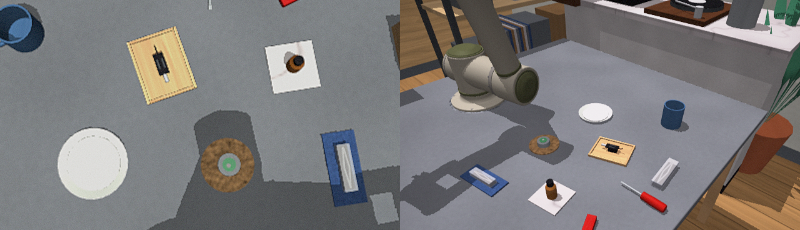

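All four things are within about 2 mm of their places' centres, upright and aligned: shell in the tray (160,65), bottle on the tile (295,63), disc on the cork (228,164), case on the mat (345,167). The mug has not been touched.

```bash
python3 -c "
from rig import job
print(job.close_job())"
```

```text
the job is handed in; nothing more can be done
None
```

The job is handed in after about 33 s of robot time: the headshell, disc, tweezer case and bottle are each at home, measured within about 3 mm of centre, with the headshell and case lying lengthwise and the mug untouched; the hand-in call gave no verdict.

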